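# Lay out the tube-filling station

### The job

Get the bench ready for filling tubes, left and right being as the robot at its base sees them: stand the green-capped bottle centred on the white coaster at the left of the orange rack and the red-capped amber bottle centred on the yellow coaster at its right, so that the rack lies between them. Set the blue box squarely on top of the purple rack, lengths in line and centred, and stand the white-lidded jar on the middle of the box. Keep the bottles and the jar upright all the time, do not shift the beaker or the red rack, and leave everything standing still.

Things in the scene. Friction and masses are not known exactly. Their poses are not given: they have to be found in the camera images.
- green_bottle: Small lab bottle of clear glass with a bright green cap and a pink-red band around the body. Closed, 98 mm tall: a straight body 54 mm in diameter up to 54 mm height, a shoulder, and on top a ribbed screw cap 39 mm in diameter from 70 to 98 mm height, good to grip from above. Loose, about 160 g. Origin: centre of the underside, z up.
- amber_bottle: Small lab bottle of brown amber glass with a red cap and a white paper band. Closed, 98 mm tall: a straight body 54 mm in diameter up to 54 mm height, a shoulder, and on top a ribbed screw cap 39 mm in diameter from 70 to 98 mm height, good to grip from above. Loose, about 160 g. Origin: centre of the underside, z up.
- blue_box: Closed flat-topped storage box with a blue lid on a pale base, 56 mm wide (x) by 116 mm long (y, the long axis) by 40 mm high; grip it across its 56 mm width. Loose, about 180 g; starts flat on the bench. Origin: centre of the underside, z up.
- jar: Small clear jar with a white lid and pink contents, 52 mm tall; body 42 mm in diameter, lid 46 mm in diameter from 34 to 52 mm height. Loose, about 80 g. Origin: centre of the underside, z up.
- orange_rack: Orange tube rack, fixed to the bench, 60 mm wide (x) by 124 mm long (y, the long axis; small lips make it 136 mm at the foot) by 48 mm high, with some white-capped little tubes standing up to 59 mm above the bench. Origin: centre of the underside; +y along its length towards the robot's left (within about 15 degrees).
- purple_rack: Empty purple tube rack, fixed to the bench, 60 mm wide (x) by 124 mm long (y, the long axis; small lips make it 136 mm at the foot) by 48 mm high, flat top with small wells that let nothing sink in. Origin: centre of the underside; +y along its length towards the robot's left (within about 15 degrees).
- left_coaster: White round coaster, 72 mm in diameter, 3 mm thick, fixed to the bench just beyond the left end of the orange rack (as the robot looks, +y), its centre about 115 mm from the rack's. Origin: centre of the underside.
- right_coaster: Yellow round coaster, 72 mm in diameter, 3 mm thick, fixed to the bench just beyond the right end of the orange rack (-y), its centre about 115 mm from the rack's. Origin: centre of the underside.
- beaker: Bystander: clear open beaker, 72 mm in diameter and 85 mm tall, with forceps leaning in it up to 127 mm high; loose, at the robot's far left. Origin: centre of the underside.
- red_rack: Bystander: red rack 60 by 150 mm, 85 mm tall with its five pink white-capped vials; loose, at the robot's far right. Origin: centre of the underside.
Not all that is in view belongs to the job. What is shaped like the jar but black or brown is not meant.

How it is judged:
At the end, for the whole second after the job is handed in: Green-capped bottle upright on the white left coaster, amber bottle on the yellow right one, jar on the blue box, each within 14 mm of centre; box flat on the purple rack within 12 mm of centre and 0.15 rad of its length; all upright (0.1 rad) and at rest (horizontal distance between green_bottle and left_coaster below 0.014 m and z of green_bottle in the frame of left_coaster between 0 and 0.007 m and angle between each of green_bottle, amber_bottle, blue_box, jar's own z axis and vertical below 0.1 rad and linear speed of each of green_bottle, amber_bottle, blue_box, jar below 0.02 m/s and angular speed of each of green_bottle, amber_bottle, blue_box, jar below 0.2 rad/s and horizontal distance between amber_bottle and right_coaster below 0.014 m and z of amber_bottle in the frame of right_coaster between 0 and 0.007 m and horizontal distance between blue_box and purple_rack below 0.012 m and z of blue_box in the frame of purple_rack between 0.044 and 0.053 m and angle between the y axis of blue_box and the y axis of purple_rack, either way round below 0.15 rad and horizontal distance between jar and blue_box below 0.014 m and z of jar in the frame of blue_box between 0.036 and 0.045 m); the robot touches nothing.
It fails at once if a bottle or the jar is tipped by more than 0.5 rad (angle between any of green_bottle, amber_bottle, jar's own z axis and vertical above 0.5 rad).
It fails at once if the beaker or the red rack is shifted by more than 20 mm (distance of any of beaker, red_rack from where it was at the start of the episode above 0.02 m).
It also fails if it takes over 96 s, if anything falls off the work surface, if the arm or the gripper's body presses on something with over 40 N, if the wrist force passes 120 N, or if a joint passes its speed limit or range.

### The arm

A 6-joint arm with a two-finger parallel gripper is mounted at the origin on the work surface. World frame = base frame: x ahead of the robot, y to its left, z up, the work surface at z = 0. Lengths are in m, angles in rad, forces in N, time in s.
With the tool pointing down it reaches from about 0.225 to 0.875 m from the base axis. Payload 3.4 kg.
Tool frame: the origin (TCP) lies at the very end of the fingers, on their centre line; the grasp point (between the pads) lies 19 mm behind it (manip.hold_point_z is the distance from the TCP to the grasp point, in m); z points along the fingers, x is the direction in which the jaws open and shut, and the axes are right-handed (so a half turn about z gives the same grasp; the last joint's range is limited). The gripper opens to 85 mm and grips with 20 to 120 N. Pads are 22 mm wide; open, the fingers measure 114 mm over their backs; the gripper's body (76 mm by 85 mm) begins 54 mm behind the grasp point. The pads swing forward as they close: fully open they stand 13 mm farther back than shut.
Start: joints at [1.139, 0.276, 1.505, -0, 1.361, -0.121], TCP at [0.176, 0.547, 0.197] pointing down, gripper open.
Joint ranges: [-2.89, 2.89], [-0.75, 2.08], [0.22, 2.7], [-1.18, 4.32], [0.11, 2.71], [-2.7, 2.7]. Speed limits (rad/s): [2.57, 2.57, 3.14, 3.14, 3.14, 3.14].

### API

Orientations are given as a unit quaternion [w, x, y, z].
In Python, from rig import manip gives the robot as it stands.
- The arm moves only by the tool apply_moves, never from a script. Its argument "commands" is one flat list of numbers, 6 for each row, row after row: the shift along the tool's x, y, z normalised to -1 to 1, where 1 is 0.03 m, then the turn, a rotation vector about the tool's x, y, z normalised to -1 to 1, where 1 is 0.15 rad. A call has 1 to 20 rows; each row shifts and turns the commanded pose from where the row before left it, along the tool's axes as they then stand; what a row does not reach is not made up. A row lasts 1/10 s, in which the tool goes at most 50 mm and 8.59 degrees, less where a joint would pass 70% of its speed; a pose out of reach is approached as far as the arm can. A call with a number of a shift or a turn outside -1 to 1 is refused whole. A call with a gripper value outside its range is refused whole. "jaw" is the opening, from -1 (shut) to 1 (fully open), set as the call begins (left out, the last holds). The fingers move at their own pace and stop on an object; "newtons" is the grip in N (left out, the last holds). Time passes only in rows, so rows that do not move let the fingers close. It gives the time, the measured TCP pose, the force and the opening at its end, in the units of the state.
- manip.get_state(): the state, without advancing time (a new reading comes with each control period).
- manip.get_image(name): name is "scene" or "top"; returns a dict with "frame" (480x640x3 uint8, red, green, blue), "fx", "fy", "cx", "cy" (pixels), "extrinsics" (4x4, takes a point from camera to world coordinates). Camera axes: x right, y up, looking along -z (the intrinsics and any distortion apply to the point x, -y, -z); pixel columns grow to the right and rows downward; lengths in m; the calibration is good to about 2 mm. A picture is of the moment at which its call begins. There is no depth.
- manip.sign_off(): hands the job in, once; it reports no verdict.
The state is a dict: "clock": time; "qpos": joint angles; "qd": joint speeds; "effort": joint torques, N m; "position": TCP position; "ee_rot": TCP orientation; "contact_force": force on the tool from outside, world axes, zero at the start; "moment": the same for the moment, N m; "width": finger opening in m.
Only numpy, scipy, OpenCV 4.12 (cv2) and the standard library are available. Lean on these libraries where they do the work, as an engineer would, in place of code of your own. Each camera call takes 0.05 s, during which the arm holds its last target. There are 200 camera calls.

## Working session

There is one attempt and no reset: what is moved stays moved. The work goes in short steps, Python scripts to look and compute and a tool call to move; the robot and the scene stay as the last step left them, time stands still between calls to the robot, and variables do not carry over. Pictures are saved under pics/ and viewed, about 12 in all and at most 16, crops included, and the job is handed in when it is done.

Besides the shell and the picture viewer there is one more tool, called after "Request:" in YAML: its name, and indented under it one key for each argument. apply_moves: Moves the arm, as the interface text tells. Scaled input: -1 to 1 covers 0.03 m each way for a shift and 0.15 rad each way for a turn. Its arguments: {"type":"object","properties":{"commands":{"type":"array"},"jaw":{"type":"number"},"newtons":{"type":"number"}},"required":["commands"]}

```bash
mkdir -p pics; ls
python3 - <<'E'
from rig import manip
import cv2, pickle
d={}
for n in("scene","top"):
    r=manip.get_image(n); d[n]=r
    cv2.imwrite(f"pics/{n}0.png",r["frame"][:,:,::-1])
    print(n,r["fx"],r["fy"],r["cx"],r["cy"],r["extrinsics"],[k for k in r])
pickle.dump(d,open("im0.pkl","wb"))
print(manip.get_state())
E
```

```text
pics
scene 528.234434076248 528.234434076248 316.24849467012865 236.8244988920328 [[ 0.5918292  -0.68796321  0.42005335  0.97800118]
 [ 0.80597954  0.49754835 -0.32069085 -0.38779148]
 [ 0.01162665  0.52834861  0.84894791  1.11236038]
 [ 0.          0.          0.          1.        ]] ['frame', 'fx', 'fy', 'cx', 'cy', 'extrinsics']
top 475.8542820952389 475.8542820952389 324.8125491266999 237.21972472387816 [[ 0.02856608  0.9982898  -0.05100439  0.40047555]
 [-0.99958332  0.02831707 -0.00559815  0.01831538]
 [-0.00414428  0.05114305  0.99868274  1.28907099]
 [ 0.          0.          0.          1.        ]] ['frame', 'fx', 'fy', 'cx', 'cy', 'extrinsics']
{'clock': 0.1, 'qpos': array([ 1.13898169e+00,  2.76543391e-01,  1.50599624e+00, -7.81213922e-06,
        1.36076640e+00, -1.20999037e-01]), 'qd': array([ 0.00041188, -0.00307135, -0.00182346, -0.00181236, -0.00050941,
        0.00016883]), 'effort': array([ 4.72545671e-04, -4.17700982e+01, -2.46402347e+01, -4.63307842e-04,
        5.79958330e-03,  5.85582015e-06]), 'position': array([0.17563219, 0.54694569, 0.19602377]), 'ee_rot': array([ 4.20796781e-04,  8.08032407e-01,  5.89137416e-01, -7.46230327e-04]), 'contact_force': array([ 0.10631244, -0.12191675,  0.16148523]), 'moment': array([ 0.08171749,  0.01636089, -0.04332703]), 'width': 0.08553742380870812}
```

View pics/top0.png

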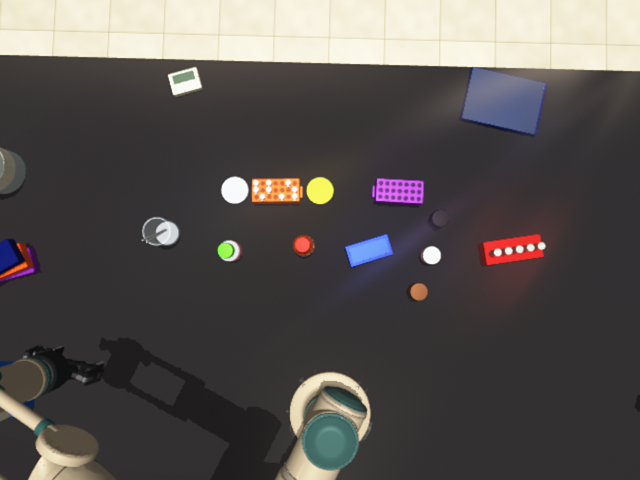

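View pics/scene0.png

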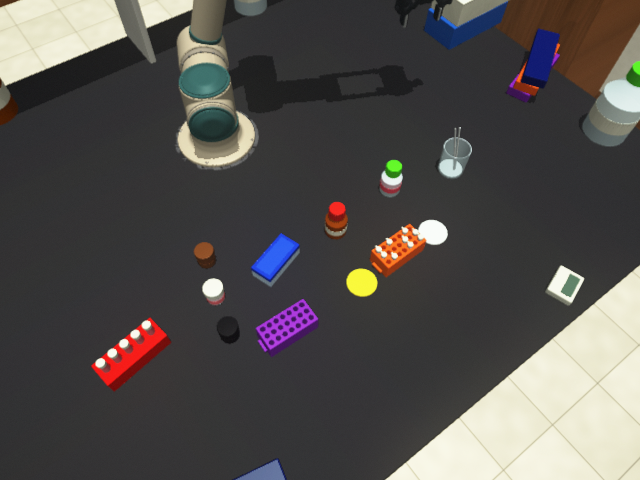

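```bash
cat > h.py <<'E'
import numpy as np, cv2
def ray(r,uv,z):
    E=r["extrinsics"]; uv=np.atleast_2d(np.asarray(uv,float))
    d=np.c_[(uv[:,0]-r["cx"])/r["fx"],-(uv[:,1]-r["cy"])/r["fy"],-np.ones(len(uv))]@E[:3,:3].T
    o=E[:3,3]; t=(z-o[2])/d[:,2]
    return o+t[:,None]*d
R={"green":((45,150,80),(75,255,255)),"red":((0,190,90),(6,255,255)),"blue":((100,140,70),(125,255,255)),
"yellow":((27,150,80),(35,255,255)),"orange":((6,170,110),(18,255,255)),"purple":((135,110,60),(155,255,255)),"white":((0,0,150),(180,60,255))}
def mask(r,c,z=None):
    h=cv2.cvtColor(r["frame"],cv2.COLOR_RGB2HSV)
    return cv2.inRange(h,np.array(R[c]),) if 0 else cv2.inRange(h,R[c][0],R[c][1])
def blobs(r,c,amin=40,box=(0,0,640,480)):
    m=mask(r,c); k=np.zeros_like(m); k[box[1]:box[3],box[0]:box[2]]=255; m&=k
    cs,_=cv2.findContours(m,cv2.RETR_EXTERNAL,cv2.CHAIN_APPROX_NONE)
    return [q for q in cs if cv2.contourArea(q)>amin]
E
python3 - <<'E'
import pickle; from h import *
d=pickle.load(open("im0.pkl","rb"))
Z=dict(green=.084,red=.084,blue=.03,yellow=.003,orange=.048,purple=.048,white=.003)
for n in d:
  for c in R:
    for q in blobs(d[n],c):
        m=cv2.moments(q); ce=(m["m10"]/m["m00"],m["m01"]/m["m00"]); x,y,w,h=cv2.boundingRect(q)
        p=ray(d[n],ce,Z[c])[0]
        if x<110 and c!="red" or w>150: continue
        print(n,c,"a",cv2.contourArea(q),"bb",x,y,w,h,"c",np.round(ce,1),"p",p.round(4))
t=d["top"]["frame"][165:275,215:445,::-1]; cv2.imwrite("pics/tc.png",cv2.resize(t,None,fx=3.4,fy=3.4,interpolation=cv2.INTER_NEAREST))
E
```

```text
scene green a 218.5 bb 386 160 16 18 c [393.3 168.1] p [0.419  0.2766 0.084 ]
scene green a 210.0 bb 627 61 13 26 c [634.2  74.4] p [0.5613 1.0634 0.084 ]
scene red a 1805.0 bb 91 318 80 73 c [133.2 356.8] p [ 0.4825 -0.4635  0.084 ]
scene red a 242.5 bb 328 202 18 20 c [336.6 211.2] p [0.4398 0.0819 0.084 ]
scene blue a 1089.0 bb 251 233 49 49 c [274.8 256.7] p [ 0.4298 -0.0907  0.03  ]
scene blue a 1068.0 bb 524 29 36 53 c [541.5  54.9] p [0.3166 0.9785 0.03  ]
scene blue a 1485.5 bb 425 2 83 48 c [461.3  26.9] p [0.0742 0.8713 0.03  ]
scene yellow a 665.0 bb 346 268 32 29 c [361.4 282. ] p [0.5923 0.0432 0.003 ]
scene orange a 205.0 bb 194 243 19 16 c [203.1 250.2] p [ 0.3264 -0.2209  0.048 ]
scene orange a 1258.0 bb 370 224 56 53 c [397.  251.9] p [0.5954 0.1427 0.048 ]
scene orange a 122.5 bb 326 213 22 15 c [336.9 222.5] p [0.4478 0.0789 0.048 ]
scene orange a 184.0 bb 514 63 25 32 c [524.9  85.1] p [0.3881 0.8137 0.048 ]
scene purple a 1935.5 bb 255 299 64 58 c [286.3 327.4] p [ 0.5981 -0.173   0.048 ]
scene purple a 187.0 bb 507 74 24 28 c [517.4  92.2] p [0.3954 0.7739 0.048
[... 1786 characters left out ...]
0.0451  0.003 ]
top white a 190.5 bb 324 398 38 22 c [342.7 409. ] p [ 0.0107 -0.0349  0.003 ]
top white a 999.5 bb 291 373 79 68 c [322.4 396.5] p [0.0418 0.0199 0.003 ]
top white a 236.0 bb 423 246 18 18 c [431.5 254.8] p [ 0.4267 -0.2635  0.003 ]
top white a 116.0 bb 222 240 18 21 c [233.1 250.5] p [0.4232 0.2724 0.003 ]
top white a 368.0 bb 142 218 37 27 c [166.4 232.6] p [0.4665 0.4552 0.003 ]
top white a 41.0 bb 266 180 6 14 c [268.4 186. ] p [0.6014 0.1831 0.003 ]
top white a 40.5 bb 253 180 6 14 c [255.4 186. ] p [0.6003 0.2185 0.003 ]
top white a 543.0 bb 221 176 28 28 c [234.3 189.7] p [0.5887 0.2754 0.003 ]
top white a 611.5 bb 168 67 34 28 c [184.4  80.6] p [0.8872 0.4246 0.003 ]
```

View pics/tc.png

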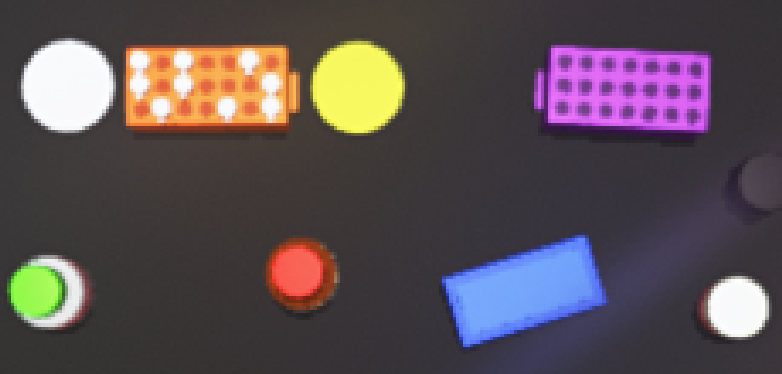

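Run:
```python
import pickle; from h import *
d=pickle.load(open("im0.pkl","rb"))
t=d["top"]; o=np.array([215,165]); f=lambda L:(np.array(L)+.5)/3.4+o-.5
for n,q,z in(("box",[(443,280),(587,236),(606,303),(464,348)],.04),("purple",[(550,45),(711,53),(708,131),(547,125)],.048),("orange",[(126,46),(288,46),(288,125),(126,125)],.048)):
    P=ray(t,f(q),z)[:,:2]; v=(P[0]+P[3]-P[1]-P[2])/2
    print(n,P.mean(0).round(4),"L",np.linalg.norm(v).round(4),"W",np.linalg.norm((P[0]+P[1]-P[2]-P[3])/2).round(4),"yaw",np.arctan2(-v[0],v[1]).round(4))
for n,z,bx in(("top",.05,(415,240,450,270)),("scene",.043,(195,270,230,310))):
    q=max(blobs(d[n],"white",40,bx),key=cv2.contourArea)
    m=cv2.moments(q); print("jar",n,ray(d[n],(m["m10"]/m["m00"],m["m01"]/m["m00"]),z))
# scene view of box and purple tops: bright part
s=d["scene"]; hs=cv2.cvtColor(s["frame"],cv2.COLOR_RGB2HSV)
cv2.imwrite("pics/sc.png",cv2.resize(s["frame"][225:365,185:325,::-1],None,fx=4,fy=4,interpolation=cv2.INTER_NEAREST))
```

```text
box [ 0.4328 -0.0917] L 0.1157 W 0.0542 yaw 0.3298
purple [ 0.5917 -0.1674] L 0.1242 W 0.0614 yaw -0.0158
orange [0.5849 0.1582] L 0.1252 W 0.0614 yaw 0.0279
jar top [[ 0.42574918 -0.25319844  0.05      ]]
jar scene [[ 0.41985065 -0.25238339  0.043     ]]
```

View pics/sc.png

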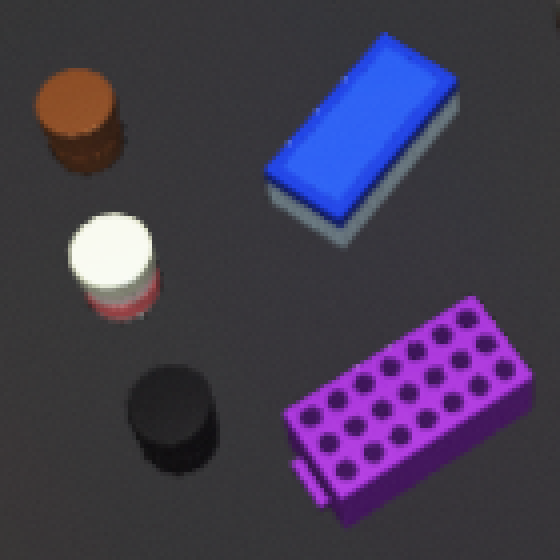

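Request:
apply_moves:
  commands: [0,0,0,0,0,1,0,0,0,0,0,1,0,0,0,0,0,1,0,0,0,0,0,1,0,0,0,0,0,1,0,0,0,0,0,1,0,0,0,0,0,1,0,0,0,0,0,1,0,0,0,0,0,0.4,0,0,0,0,0,0]
  jaw: 1
  newtons: 40

```text
clock: 1.1
position: [0.1757, 0.5471, 0.1963]
ee_rot: [0.0, 1.0, 0.0, -0.0]
contact_force: [0.2, 0.7, 0.8]
width: 0.0849
```

Request:
apply_moves:
  commands: [0.68,0.75,0,0,0,0,0.68,0.75,0,0,0,0,0.68,0.75,0,0,0,0,0.68,0.75,0,0,0,0,0.68,0.75,0,0,0,0,0.68,0.75,0,0,0,0,0.68,0.75,0,0,0,0,0.68,0.75,0,0,0,0,0.68,0.75,0,0,0,0,0.68,0.75,0,0,0,0,0.68,0.75,0,0,0,0,0.68,0.75,0,0,0,0,0,0,0,0,0,0]

```text
clock: 2.4
position: [0.423, 0.2751, 0.1965]
ee_rot: [0.001, 1.0, -0.001, 0.001]
contact_force: [-1.0, 0.5, -0.5]
width: 0.0851
```

Run:
```python
import pickle; from h import *
d=pickle.load(open("im0.pkl","rb"));s=d["scene"]
for n,q,z in(("purple",[(472,296),(285,412),(346,496),(533,378)],.048),("box",[(387,33),(266,172),(341,222),(458,79)],.04)):
    P=ray(s,(np.array(q)+.5)/4+[185,225]-.5,z)[:,:2]; v=(P[0]+P[3]-P[1]-P[2])/2
    print(n,P.mean(0).round(4),"L",np.linalg.norm(v).round(4),"W",np.linalg.norm((P[0]+P[1]-P[2]-P[3])/2).round(4),"yaw",np.arctan2(-v[0],v[1]).round(4))
```

```text
purple [ 0.5911 -0.166 ] L 0.1196 W 0.0586 yaw -0.0311
box [ 0.434  -0.0906] L 0.1157 W 0.0543 yaw 0.3345
```

Request:
apply_moves:
  commands: [0,0,0.9,0,0,0,0,0,0.9,0,0,0,0,0,0.9,0,0,0,0,0,0.9,0,0,0,0,0,0.9,0,0,0,0,0,0,0,0,0,0,0,0,0,0,0]

```text
clock: 3.1
position: [0.4202, 0.2779, 0.0619]
ee_rot: [0.0, 1.0, 0.0, -0.0]
contact_force: [-0.3, -0.4, 0.3]
width: 0.0854
```

Request:
apply_moves:
  commands: [0,0,0,0,0,0,0,0,0,0,0,0,0,0,0,0,0,0,0,0,0,0,0,0,0,0,0,0,0,0,0,0,0,0,0,0,0,0,0,0,0,0,0,0,0,0,0,0]
  jaw: -1
  newtons: 30

```text
clock: 3.9
position: [0.4207, 0.2794, 0.0675]
ee_rot: [-0.002, 1.0, -0.0, 0.001]
contact_force: [-10.6, 0.1, 35.5]
width: 0.0
```

```bash
cat > snap.py <<'E'
import sys,pickle; from rig import manip; from h import *
n=sys.argv[1]; d={k:manip.get_image(k) for k in("scene","top")}; pickle.dump(d,open(n+".pkl","wb"))
x,y,w,h=map(int,sys.argv[2:6]); X,Y,W,H=map(int,sys.argv[6:10])
g=lambda r,x,y,w,h:cv2.resize(r["frame"][y:y+h,x:x+w,::-1],(int(500*w/h) if w<h*0.8 else 400,500 if 0 else int((500 if w<h*0.8 else 400*h/w))))
a=g(d["scene"],x,y,w,h); b=g(d["top"],X,Y,W,H); k=max(a.shape[0],b.shape[0])
p=lambda i:cv2.copyMakeBorder(i,0,k-i.shape[0],0,0,cv2.BORDER_CONSTANT)
cv2.imwrite(f"pics/{n}.png",np.hstack([p(a),p(b)]))
s=manip.get_state(); print(s["position"],s["width"],s["contact_force"])
E
python3 snap.py g1 310 80 160 160 180 170 160 130
```

```text
[0.42087582 0.27941273 0.0675731 ] 0.00011915871268349969 [-11.36459756  -0.33547398  35.30907313]
```

View pics/g1.png

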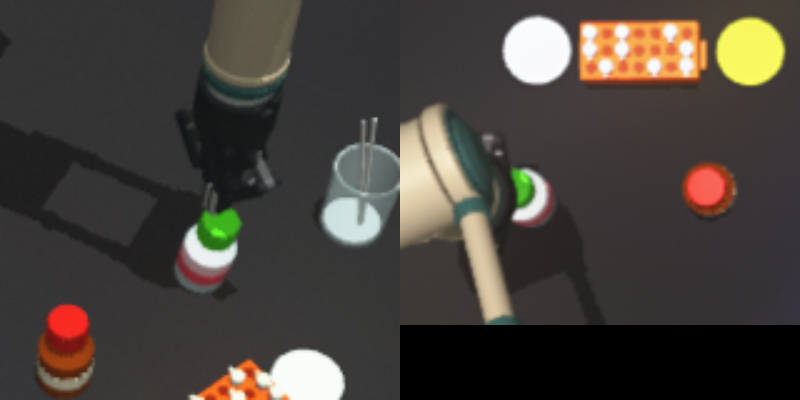

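Run:
```python
import pickle; from h import *
d=pickle.load(open("g1.pkl","rb"))
a=np.clip(d["scene"]["frame"][100:205,365:445,::-1].astype(float)*1.6+20,0,255).astype(np.uint8)
cv2.imwrite("pics/g1z.png",cv2.resize(a,None,fx=5.5,fy=5.5,interpolation=cv2.INTER_CUBIC))
```

```text
(no output)
```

View pics/g1z.png

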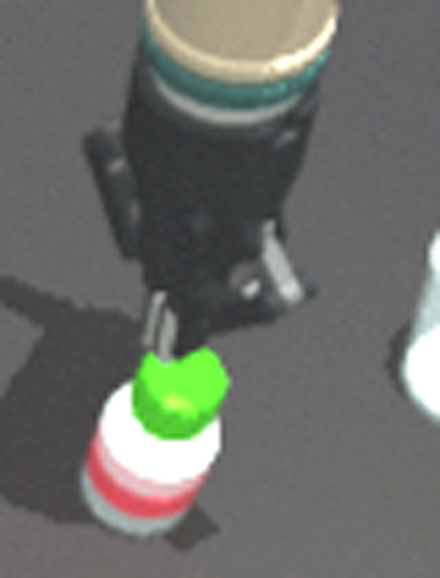

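Run:
```python
import pickle; from h import *
d=pickle.load(open("g1.pkl","rb"))
def proj(r,p):
    E=r["extrinsics"]; c=(np.array(p)-E[:3,3])@E[:3,:3]
    return (r["cx"]+r["fx"]*c[0]/-c[2], r["cy"]-r["fy"]*c[1]/-c[2])
for z in (.0675,.098,.12): print(z,np.round([proj(d[k],(.4208,.2794,z)) for k in d],1))
print("bottle base",np.round([proj(d["scene"],(.421,.277,z)) for z in(0,.098)],1))
for q in blobs(d["scene"],"green",40,(350,100,450,250)):
    x,y,w,h=cv2.boundingRect(q);m=cv2.moments(q);print(x,y,w,h,cv2.contourArea(q),m["m10"]/m["m00"],m["m01"]/m["m00"])
for q in blobs(d["top"],"green",20,(180,200,300,300)): print(cv2.boundingRect(q))
```

```text
0.0675 [[393.7 172.2]
 [225.4 250.8]]
0.098 [[395.4 164.5]
 [222.8 250.5]]
0.12 [[396.7 158.6]
 [220.9 250.3]]
bottle base [[389.6 188.9]
 [394.7 164.9]]
389 163 18 17 193.5 397.05426356589146 171.17226528854434
(224, 238, 9, 15)
```

Request:
apply_moves:
  commands: [0,0,-0.1,0,0,0,0,0,-0.1,0,0,0,0,0,0,0,0,0]

```text
clock: 4.3
position: [0.4212, 0.2777, 0.0686]
ee_rot: [-0.0, 1.0, 0.0, 0.001]
contact_force: [-0.2, -0.6, 1.0]
width: 0.0002
```

Run:
```python
import pickle; from h import *; from rig import manip
d={k:manip.get_image(k) for k in("scene","top")}
f=lambda a:np.clip(a[:,:,::-1].astype(float)*1.8+25,0,255).astype(np.uint8)
a=cv2.resize(f(d["scene"]["frame"][100:205,365:445]),(400,525),interpolation=cv2.INTER_CUBIC)
b=cv2.resize(f(d["top"]["frame"][215:285,190:243]),(397,525),interpolation=cv2.INTER_CUBIC)
cv2.imwrite("pics/g2.png",np.hstack([a,b]))
for k in d:
  for q in blobs(d[k],"green",20,(180,100,450,300)): print(k,cv2.boundingRect(q))
print(manip.get_state()["width"])
```

```text
scene (385, 159, 16, 17)
top (226, 242, 8, 14)
0.0004642085763795262
```

View pics/g2.png

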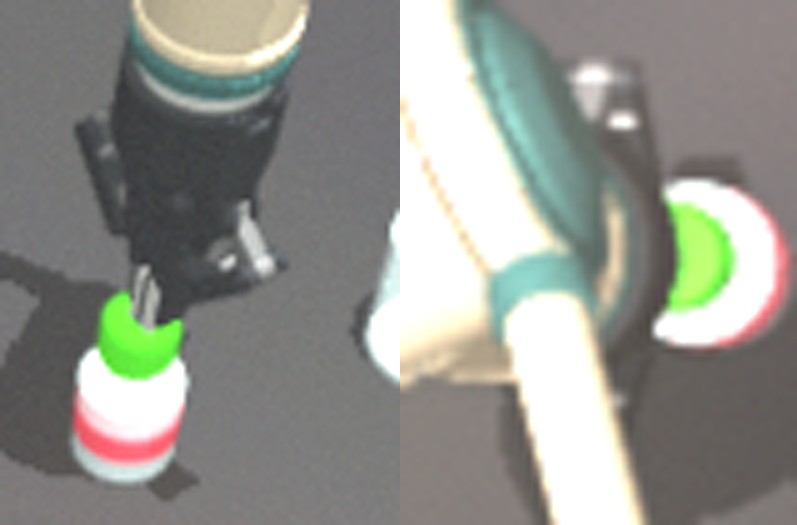

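Request:
apply_moves:
  commands: [0,0,-0.5,0,0,0,0,0,-0.5,0,0,0,0,0,-0.5,0,0,0,0,0,-0.5,0,0,0,0,0,0,0,0,0,0,0,0,0,0,0]

```text
clock: 5.0
position: [0.4205, 0.2773, 0.1272]
ee_rot: [0.0, 1.0, -0.0, -0.0]
contact_force: [-1.1, -0.3, -0.7]
width: 0.0
```

Run:
```python
import pickle; from h import *; from rig import manip
d={k:manip.get_image(k) for k in("scene","top")}; p=manip.get_state()["position"]
f=lambda a:np.clip(a[:,:,::-1].astype(float)*1.8+25,0,255).astype(np.uint8)
r=d["scene"];E=r["extrinsics"]; im=f(r["frame"]); im=cv2.resize(im[80:205,360:450],(540,750)[:2],interpolation=cv2.INTER_CUBIC)
for dz in(0,.03,.019+.054):
    c=(p+[0,0,dz]-E[:3,3])@E[:3,:3]; u=(r["cx"]-r["fx"]*c[0]/c[2],r["cy"]+r["fy"]*c[1]/c[2]); print(dz,u)
    cv2.circle(im,(int((u[0]-360)*6),int((u[1]-80)*6)),4,(0,255,255),1)
cv2.imwrite("pics/g3.png",im[100:700])
for k in d:
  for q in blobs(d[k],"green",20,(180,100,450,300)): print(k,cv2.boundingRect(q))
print(p,manip.get_state()["width"])
```

```text
0 (np.float64(396.082996206002), np.float64(157.07327529089744))
0.03 (np.float64(397.844295547216), np.float64(148.80977515314083))
0.073 (np.float64(400.4968012243349), np.float64(136.3649961678925))
scene (386, 160, 16, 18)
top (220, 243, 14, 15)
[0.41992505 0.27708523 0.12661675] 0.00017757596181260696
```

View pics/g3.png

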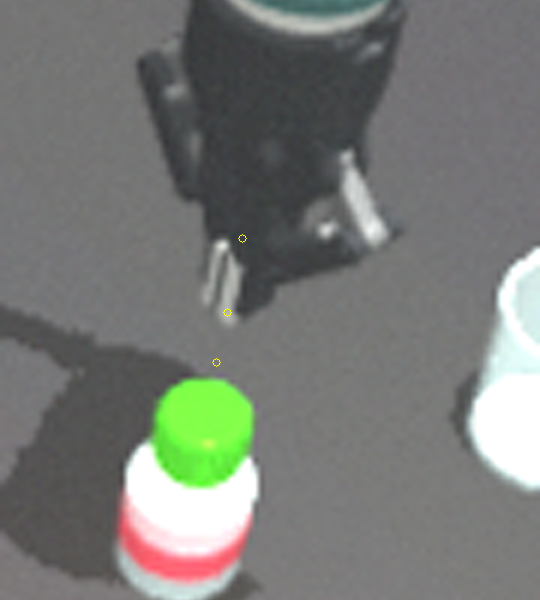

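Run:
```python
from rig import manip
print(manip.hold_point_z,[a for a in dir(manip) if a[0]!="_"])
s=manip.get_state();print(s["qpos"],s["position"],s["ee_rot"])
```

```text
0.0187 ['MotionError', 'get_image', 'get_state', 'hold_point_z', 'sign_off']
[4.44834358e-01 2.21676570e-01 1.76528175e+00 6.17855800e-05
 1.15688869e+00 4.44908782e-01] [0.41992505 0.27708523 0.12661675] [ 4.59553421e-04  9.99999363e-01 -4.96686108e-05 -1.02963069e-03]
```

Request:
apply_moves:
  commands: [0,0,-0.3,0,0,0,0,0,-0.3,0,0,0,0,0,0,0,0,0,0,0,0,0,0,0,0,0,0,0,0,0,0,0,0,0,0,0,0,0,0,0,0,0]
  jaw: 1

```text
clock: 5.8
position: [0.4205, 0.2774, 0.1456]
ee_rot: [0.0, 1.0, -0.0, -0.0]
contact_force: [-0.0, -0.1, -0.4]
width: 0.0854
```

Request:
apply_moves:
  commands: [0,0,0.9,0,0,0,0,0,0.9,0,0,0,0,0,0.9,0,0,0,0,0,0.7,0,0,0,0,0,0.4,0,0,0,0,0,0,0,0,0,0,0,0,0,0,0]

```text
clock: 6.5
position: [0.4212, 0.2778, 0.0323]
ee_rot: [-0.0, 1.0, 0.0, 0.0]
contact_force: [-0.6, 0.2, -0.2]
width: 0.0855
```

Request:
apply_moves:
  commands: [0,0,0,0,0,0,0,0,0,0,0,0,0,0,0,0,0,0,0,0,0,0,0,0,0,0,0,0,0,0,0,0,0,0,0,0,0,0,0,0,0,0]
  jaw: -1
  newtons: 30

```text
clock: 7.2
position: [0.4212, 0.2777, 0.0326]
ee_rot: [-0.0, 1.0, 0.0, 0.001]
contact_force: [-0.4, -0.1, 6.1]
width: 0.0373
```

Request:
apply_moves:
  commands: [0,0,-0.5,0,0,0,0,0,-0.5,0,0,0,0.3,0.0,0,0,0,0,0.6,0.02,0,0,0,0,0.7,0.02,0,0,0,0,0.8,0.02,0,0,0,0,0.8,0.02,0,0,0,0,0.8,0.01,0,0,0,0,0.7,0.01,0,0,0,0,0.5,0.01,0,0,0,0,0.3,0,0,0,0,0,0.05,0,0,0,0,0,0,0,0,0,0,0,0,0,0,0,0,0]

```text
clock: 8.6
position: [0.586, 0.2741, 0.0615]
ee_rot: [0.0, 1.0, 0.0, -0.001]
contact_force: [-0.6, 0.2, -1.9]
width: 0.0375
```

```bash
cat > top.py <<'E'
import pickle; from h import *; from rig import manip
d={k:manip.get_image(k) for k in("scene","top")}; s=manip.get_state()
pickle.dump(d,open("last.pkl","wb")); print(s["clock"],s["position"].round(4),s["width"],s["contact_force"].round(1))
for c,z in(("green",.084),("red",.084),("yellow",.003),("blue",.03)):
  for k in d:
    for q in blobs(d[k],c,40,(180,130,470,400)):
      m=cv2.moments(q); print(c,k,cv2.boundingRect(q),ray(d[k],(m["m10"]/m["m00"],m["m01"]/m["m00"]),z)[0].round(4))
E
python3 top.py
```

```text
8.7 [0.5863 0.2743 0.0619] 0.037177731375926615 [-1.  -0.4 -2.5]
green scene (432, 197, 15, 19) [0.5707 0.2897 0.084 ]
green top (228, 179, 7, 12) [0.5888 0.267  0.084 ]
red scene (328, 202, 18, 19) [0.4397 0.0819 0.084 ]
red top (294, 237, 17, 16) [0.442  0.0818 0.084 ]
yellow scene (346, 268, 32, 29) [0.5923 0.0432 0.003 ]
yellow top (306, 177, 28, 27) [0.5939 0.0435 0.003 ]
blue scene (251, 233, 49, 49) [ 0.4298 -0.0908  0.03  ]
blue top (345, 234, 49, 33) [ 0.4342 -0.0915  0.03  ]
```

Request:
apply_moves:
  commands: [0,0,0.4,0,0,0,0,0,0.3,0,0,0,0,0,0.17,0,0,0,0,0,0,0,0,0]

```text
clock: 9.1
position: [0.5859, 0.2739, 0.0356]
ee_rot: [0.0, 1.0, 0.0, -0.001]
contact_force: [-1.8, -0.3, 1.9]
width: 0.0372
```

Request:
apply_moves:
  commands: [0,0,0,0,0,0,0,0,0,0,0,0,0,0,0,0,0,0,0,0,0,0,0,0,0,0,0,0,0,0,0,0,0,0,0,0,0,0,-0.8,0,0,0,0,0,-1,0,0,0,0,0,-1,0,0,0,0,0,-1,0,0,0,0,0,0,0,0,0]
  jaw: 1

```text
clock: 10.2
position: [0.5903, 0.2753, 0.1549]
ee_rot: [-0.002, 1.0, 0.0, 0.005]
contact_force: [0.7, -0.5, 0.4]
width: 0.0853
```

Request:
apply_moves:
  commands: [-0.61,0.8,0,0,0,0,-0.61,0.8,0,0,0,0,-0.61,0.8,0,0,0,0,-0.61,0.8,0,0,0,0,-0.61,0.8,0,0,0,0,-0.61,0.8,0,0,0,0,-0.61,0.8,0,0,0,0,-0.61,0.8,0,0,0,0,0,0,0,0,0,0,0,0,0,0,0,0,0,0,0,0,0,0]

```text
clock: 11.3
position: [0.4415, 0.0827, 0.1496]
ee_rot: [-0.0, 1.0, 0.0, 0.0]
contact_force: [-0.2, 0.4, -0.1]
width: 0.0853
```

```bash
python3 top.py|head -5
```

```text
11.4 [0.4415 0.0828 0.1496] 0.08553485375166171 [-0.5  0.8 -0.6]
green scene (430, 203, 18, 20) [0.5835 0.2749 0.084 ]
green top (221, 177, 17, 16) [0.5894 0.2734 0.084 ]
red scene (328, 202, 18, 19) [0.4399 0.0818 0.084 ]
yellow scene (346, 268, 32, 29) [0.5923 0.0432 0.003 ]
```

Request:
apply_moves:
  commands: [0,0,0.9,0,0,0,0,0,0.9,0,0,0,0,0,0.9,0,0,0,0,0,0.8,0,0,0,0,0,0.4,0,0,0,0,0,0,0,0,0,0,0,0,0,0,0]

```text
clock: 12.1
position: [0.4414, 0.0826, 0.0327]
ee_rot: [-0.0, 1.0, 0.0, 0.0]
contact_force: [0.2, -0.1, -0.3]
width: 0.0854
```

Request:
apply_moves:
  commands: [0,0,0,0,0,0,0,0,0,0,0,0,0,0,0,0,0,0,0,0,0,0,0,0,0,0,0,0,0,0,0,0,0,0,0,0,0,0,0,0,0,0]
  jaw: -1

```text
clock: 12.8
position: [0.4412, 0.0822, 0.0334]
ee_rot: [-0.0, 1.0, -0.0, 0.001]
contact_force: [-1.4, -0.2, 6.1]
width: 0.0373
```

Request:
apply_moves:
  commands: [0,0,-0.5,0,0,0,0,0,-0.5,0,0,0,0.3,0.1,0,0,0,0,0.5,0.1,0,0,0,0,0.7,0.2,0,0,0,0,0.7,0.2,0,0,0,0,0.8,0.2,0,0,0,0,0.7,0.2,0,0,0,0,0.7,0.2,0,0,0,0,0.5,0.1,0,0,0,0,0.15,0.02,0,0,0,0,0,0,0,0,0,0,0,0,0,0,0,0]

```text
clock: 14.1
position: [0.5911, 0.0427, 0.0617]
ee_rot: [-0.0, 1.0, -0.0, -0.001]
contact_force: [-0.1, 0.0, -2.2]
width: 0.037
```

Request:
apply_moves:
  commands: [0.05,0,0.4,0,0,0,0,0,0.3,0,0,0,0,0,0.17,0,0,0,0,0,0,0,0,0]

```text
clock: 14.5
position: [0.5929, 0.0428, 0.0364]
ee_rot: [-0.0, 1.0, 0.0, -0.001]
contact_force: [0.1, -0.5, -1.8]
width: 0.0368
```

Request:
apply_moves:
  commands: [0,0,0,0,0,0,0,0,0,0,0,0,0,0,0,0,0,0,0,0,0,0,0,0,0,0,0,0,0,0,0,0,0,0,0,0,0,0,-0.8,0,0,0,0,0,-1,0,0,0,0,0,-1,0,0,0,0,0,-1,0,0,0,0,0,0,0,0,0]
  jaw: 1

```text
clock: 15.6
position: [0.597, 0.0425, 0.1554]
ee_rot: [0.0, 1.0, 0.0, 0.005]
contact_force: [0.6, -0.5, -0.3]
width: 0.0854
```

Request:
apply_moves:
  commands: [-0.76,0.64,0,0,0,0,-0.76,0.64,0,0,0,0,-0.76,0.64,0,0,0,0,-0.76,0.64,0,0,0,0,-0.76,0.64,0,0,0,0,-0.76,0.64,0,0,0,0,-0.76,0.64,0,0,0,0,0,0,0,0,0,-0.74,0,0,0,0,0,-0.74,0,0,0,0,0,-0.74,0,0,0,0,0,0,0,0,0,0,0,0]

```text
clock: 16.8
position: [0.4338, -0.0917, 0.1501]
ee_rot: [-0.0, 0.986, 0.165, -0.0]
contact_force: [-0.9, -0.3, -0.3]
width: 0.0854
```

```bash
python3 top.py
python3 - <<'E'
from rig import manip; from scipy.spatial.transform import Rotation as R; import numpy as np
q=manip.get_state()["ee_rot"]; M=R.from_quat(q[[1,2,3,0]]).as_matrix(); print(M.round(4))
E
```

```text
16.9 [ 0.434  -0.0917  0.1503] 0.08537364275782035 [ 0.6 -0.1  0.6]
green scene (430, 203, 18, 20) [0.5835 0.2749 0.084 ]
green top (221, 177, 17, 16) [0.5894 0.2735 0.084 ]
red scene (355, 255, 19, 21) [0.5913 0.0439 0.084 ]
yellow scene (346, 272, 32, 25) [0.6044 0.0334 0.003 ]
yellow top (306, 180, 28, 24) [0.581  0.0449 0.003 ]
blue scene (251, 233, 49, 49) [ 0.4298 -0.0909  0.03  ]
blue top (345, 243, 12, 19) [ 0.4328 -0.0421  0.03  ]
[[ 9.455e-01  3.255e-01 -5.000e-04]
 [ 3.255e-01 -9.455e-01  3.000e-04]
 [-3.000e-04 -5.000e-04 -1.000e+00]]
```

Request:
apply_moves:
  commands: [0,0,1,0,0,0,0,0,1,0,0,0,0,0,1,0,0,0,0,0,1,0,0,0,0,0,1,0,0,0,0,0,0.6,0,0,0,0,0,0.3,0,0,0,0,0,0,0,0,0,0,0,0,0,0,0]

```text
clock: 17.8
position: [0.4349, -0.092, -0.0259]
ee_rot: [0.0, 0.986, 0.166, 0.001]
contact_force: [0.2, -0.3, -0.7]
width: 0.0855
```

Request:
apply_moves:
  commands: [0,0,0,0,0,0,0,0,0,0,0,0,0,0,0,0,0,0,0,0,0,0,0,0,0,0,0,0,0,0,0,0,0,0,0,0,0,0,0,0,0,0]
  jaw: -1

```text
clock: 18.5
position: [0.4347, -0.0921, -0.0254]
ee_rot: [0.0, 0.986, 0.166, 0.001]
contact_force: [-2.0, 0.7, 6.5]
width: 0.0558
```

Request:
apply_moves:
  commands: [0,0,-0.5,0,0,0,0,0,-1,0,0,0,0,0,-1,0,0,0,0,0,0,0,0,0.79,0,0,0,0,0,0.79,0,0,0,0,0,0.78,0.3,0.1,0,0,0,0,0.6,0.3,0,0,0,0,0.8,0.4,0,0,0,0,0.8,0.4,0,0,0,0,0.8,0.4,0,0,0,0,0.8,0.4,0,0,0,0,0.7,0.3,0,0,0,0,0.48,0.12,0,0,0,0,0,0,0,0,0,0,0,0,0,0,0,0]

```text
clock: 20.1
position: [0.5904, -0.1674, 0.0479]
ee_rot: [-0.0, 1.0, -0.01, -0.001]
contact_force: [-0.6, -0.4, -1.3]
width: 0.0554
```

```bash
python3 top.py
python3 - <<'E'
import pickle; from h import *
from rig import manip; from scipy.spatial.transform import Rotation as R
q=manip.get_state()["ee_rot"]; print(R.from_quat(q[[1,2,3,0]]).as_matrix().round(4)[:2])
r=pickle.load(open("last.pkl","rb"))["scene"]
cv2.imwrite("pics/b1.png",cv2.resize(r["frame"][200:380,220:400,::-1],None,fx=3,fy=3,interpolation=cv2.INTER_CUBIC))
E
```

```text
20.2 [ 0.5897 -0.1671  0.0482] 0.05546939967139588 [ 1.   0.4 -1.8]
green scene (430, 203, 18, 20) [0.5835 0.2749 0.084 ]
green top (221, 177, 17, 16) [0.5894 0.2735 0.084 ]
red scene (355, 255, 19, 21) [0.5913 0.0439 0.084 ]
yellow scene (346, 272, 32, 25) [0.6048 0.0335 0.003 ]
yellow top (306, 180, 28, 24) [0.581  0.0446 0.003 ]
blue scene (255, 305, 34, 33) [ 0.5595 -0.1852  0.03  ]
blue scene (298, 289, 19, 26) [ 0.5712 -0.1012  0.03  ]
blue top (413, 190, 14, 10) [ 0.5831 -0.2273  0.03  ]
blue top (380, 175, 12, 23) [ 0.6125 -0.1276  0.03  ]
[[ 9.998e-01 -2.000e-02 -1.800e-03]
 [-2.000e-02 -9.998e-01  8.000e-04]]
```

View pics/b1.png

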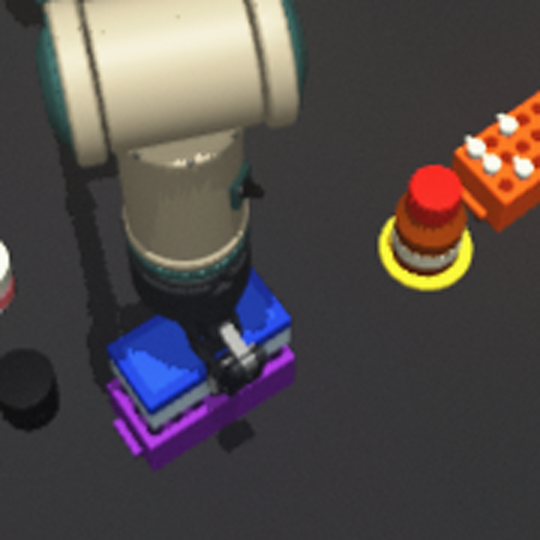

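Request:
apply_moves:
  commands: [0.05,0.02,0.4,0,0,0,0,0,0.25,0,0,0,0,0,0.17,0,0,0,0,0,0,0,0,0,0,0,0,0,0,0]

```text
clock: 20.7
position: [0.5923, -0.1683, 0.0237]
ee_rot: [-0.0, 1.0, -0.01, -0.0]
contact_force: [-0.6, 0.1, -2.0]
width: 0.0555
```

Request:
apply_moves:
  commands: [0,0,0.03,0,0,0,0,0,0,0,0,0]

```text
clock: 20.9
position: [0.5925, -0.1683, 0.023]
ee_rot: [-0.0, 1.0, -0.01, -0.0]
contact_force: [-0.2, 0.5, -2.7]
width: 0.0551
```

Request:
apply_moves:
  commands: [0,0,0,0,0,0,0,0,0,0,0,0,0,0,0,0,0,0,0,0,0,0,0,0,0,0,0,0,0,0,0,0,-0.5,0,0,0,0,0,-1,0,0,0,0,0,-1,0,0,0,0,0,-1,0,0,0,0,0,-0.5,0,0,0,-0.79,0.42,0,0,0,0,-0.79,0.42,0,0,0,0,-0.79,0.42,0,0,0,0,-0.79,0.42,0,0,0,0,-0.79,0.42,0,0,0,0,-0.8,0.42,0,0,0,0,-0.8,0.44,0,0,0,0,0,0,0,0,0,0,0,0,0,0,0,0]
  jaw: 1

```text
clock: 22.8
position: [0.4242, -0.2539, 0.1434]
ee_rot: [0.0, 1.0, -0.011, 0.001]
contact_force: [0.4, 0.5, -0.2]
width: 0.0854
```

Request:
apply_moves:
  commands: [0,0,0,0,0,1,0,0,0,0,0,1,0,0,0,0,0,1,0,0,0,0,0,1,0,0,0,0,0,1,0,0,0,0,0,1,0,0,0,0,0,1,0,0,0,0,0,1,0,0,0,0,0,1,0,0,0,0,0,1,0,0,0,0,0,0.3,0,0,0,0,0,0,0,0,0,0,0,0]

```text
clock: 24.1
position: [0.4249, -0.2533, 0.143]
ee_rot: [-0.0, 0.709, -0.705, 0.0]
contact_force: [1.0, -0.3, 0.4]
width: 0.0852
```

```bash
python3 top.py
python3 - <<'E'
import pickle; from h import *
from rig import manip; from scipy.spatial.transform import Rotation as R
q=manip.get_state()["ee_rot"]; print(R.from_quat(q[[1,2,3,0]]).as_matrix().round(4)[:2])
r=pickle.load(open("last.pkl","rb"))
a=cv2.resize(r["scene"]["frame"][225:375,180:330,::-1],(400,400),interpolation=cv2.INTER_CUBIC)
b=cv2.resize(r["top"]["frame"][165:275,350:460,::-1],(400,400),interpolation=cv2.INTER_CUBIC)
cv2.imwrite("pics/j1.png",np.hstack([a,b]))
E
```

```text
24.2 [ 0.4246 -0.2534  0.143 ] 0.08521191560239863 [-0.1 -0.1 -0.2]
green scene (430, 203, 18, 20) [0.5835 0.2749 0.084 ]
green top (221, 177, 17, 16) [0.5894 0.2735 0.084 ]
red scene (355, 255, 20, 21) [0.5913 0.044  0.084 ]
yellow scene (346, 272, 32, 25) [0.6045 0.0334 0.003 ]
yellow top (306, 180, 28, 24) [0.581  0.0449 0.003 ]
blue scene (256, 293, 61, 51) [ 0.5722 -0.1563  0.03  ]
blue top (379, 175, 47, 26) [ 0.6031 -0.1758  0.03  ]
[[ 6.1e-03 -1.0e+00  2.0e-04]
 [-1.0e+00 -6.1e-03  2.0e-04]]
```

View pics/j1.png

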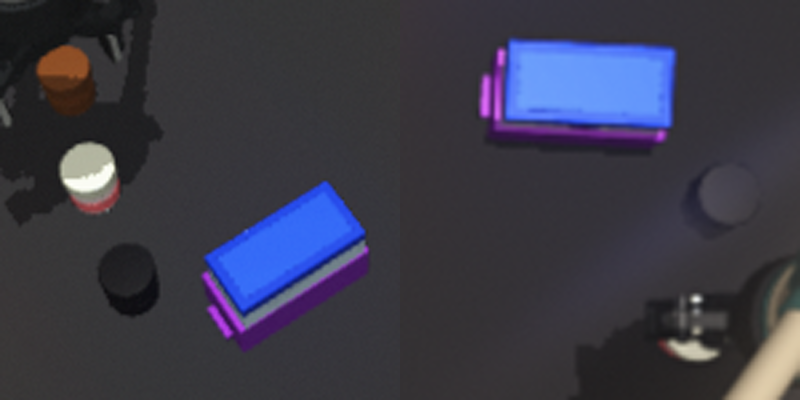

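Run:
```python
import pickle; from h import *
d=pickle.load(open("last.pkl","rb"))
for n,q,s,o in(("top",[(108,40),(275,48),(270,128),(104,120)],400/110,(350,165)),("scene",[(325,182),(206,258),(243,314),(366,234)],400/150,(180,225))):
    P=ray(d[n],(np.array(q)+.5)/s+np.array(o)-.5,.088)[:,:2]; v=(P[0]+P[3]-P[1]-P[2])/2
    print(n,P.mean(0).round(4),"L",np.linalg.norm(v).round(4),"yaw",np.arctan2(-v[0],v[1]).round(4))
```

```text
top [ 0.5931 -0.1664] L 0.1163 yaw -0.0205
scene [ 0.5939 -0.1671] L 0.1138 yaw -0.0137
```

Request:
apply_moves:
  commands: [0,0,1,0,0,0,0,0,1,0,0,0,0,0,1,0,0,0,0,0,1,0,0,0,0,0,0.7,0,0,0,0,0,0.4,0,0,0,0,0,0,0,0,0,0,0,0,0,0,0]

```text
clock: 25.0
position: [0.4245, -0.2538, -0.0098]
ee_rot: [-0.0, 0.709, -0.705, 0.0]
contact_force: [0.4, 0.4, 0.7]
width: 0.0852
```

Request:
apply_moves:
  commands: [0,0,0,0,0,0,0,0,0,0,0,0,0,0,0,0,0,0,0,0,0,0,0,0,0,0,0,0,0,0,0,0,0,0,0,0,0,0,0,0,0,0]
  jaw: -1
  newtons: 25

```text
clock: 25.7
position: [0.4247, -0.254, -0.009]
ee_rot: [-0.0, 0.709, -0.705, 0.001]
contact_force: [-0.6, 0.9, 6.0]
width: 0.0452
```

Request:
apply_moves:
  commands: [0,0,-0.5,0,0,0,0,0,-1,0,0,0,0,0,-1,0,0,0,0,0,-1,0,0,0,0,0,-0.8,0,0,0,-0.2,-0.3,0,0,0,0,-0.3,-0.6,0,0,0,0,-0.4,-0.8,0,0,0,0,-0.4,-0.8,0,0,0,0,-0.4,-0.8,0,0,0,0,-0.4,-0.8,0,0,0,0,-0.3,-0.7,0,0,0,0,-0.3,-0.5,0,0,0,0,-0.17,-0.33,0,0,0,0,0,0,0,0,0,0,0,0,0,0,0,0,0,0,0,0,0,0]

```text
clock: 27.4
position: [0.5916, -0.1671, 0.119]
ee_rot: [0.0, 0.709, -0.706, -0.0]
contact_force: [0.0, -0.3, -0.6]
width: 0.0455
```

Lower from 0.119 to about 0.080.

Request:
apply_moves:
  commands: [0,-0.04,0.5,0,0,0,0,0,0.4,0,0,0,0,0,0.25,0,0,0,0,0,0.13,0,0,0,0,0,0,0,0,0,0,0,0,0,0,0]

```text
clock: 28.0
position: [0.5941, -0.1669, 0.0809]
ee_rot: [-0.0, 0.709, -0.705, 0.0]
contact_force: [-0.1, 0.2, -0.3]
width: 0.0451
```

Request:
apply_moves:
  commands: [0,0,0.04,0,0,0,0,0,0,0,0,0,0,0,0,0,0,0]

```text
clock: 28.3
position: [0.594, -0.1667, 0.0798]
ee_rot: [-0.0, 0.709, -0.705, 0.0]
contact_force: [0.5, 0.5, -1.0]
width: 0.0452
```

Request:
apply_moves:
  commands: [0,0,0,0,0,0,0,0,0,0,0,0,0,0,0,0,0,0,0,0,0,0,0,0,0,0,0,0,0,0,0,0,0,0,0,0,0,0,-0.5,0,0,0,0,0,-1,0,0,0,0,0,-1,0,0,0,0,0,-1,0,0,0,0,0.8,0,0,0,0,0,1,0,0,0,0,0,1,0,0,0,0,0,1,0,0,0,0,0,1,0,0,0,0,0,1,0,0,0,0,0,1,0,0,0,0,0,0,0,0,0,0]
  jaw: 1

```text
clock: 30.1
position: [0.3861, -0.1667, 0.1845]
ee_rot: [0.001, 0.708, -0.706, -0.001]
contact_force: [0.9, -0.0, -0.5]
width: 0.0857
```

```bash
python3 top.py
python3 - <<'E'
import pickle; from h import *
d=pickle.load(open("last.pkl","rb"))
for k,b in(("top",(370,165,440,215)),("scene",(250,255,330,340))):
    for q in blobs(d[k],"white",40,b):
        m=cv2.moments(q); print("jar",k,cv2.boundingRect(q),ray(d[k],(m["m10"]/m["m00"],m["m01"]/m["m00"]),.135)[0].round(4))
r=d["scene"]["frame"][130:380,80:480,::-1]; cv2.imwrite("pics/f1.png",cv2.resize(r,(800,500),interpolation=cv2.INTER_CUBIC))
t=d["top"]["frame"][160:275,130:560,::-1]; cv2.imwrite("pics/f2.png",cv2.resize(t,(800,214),interpolation=cv2.INTER_CUBIC))
E
```

```text
30.2 [ 0.3901 -0.1679  0.1849] 0.0855654783578933 [-0.2 -0.1 -1.2]
green scene (430, 203, 18, 20) [0.5835 0.2749 0.084 ]
green top (221, 177, 17, 16) [0.5894 0.2735 0.084 ]
red scene (355, 255, 19, 21) [0.5913 0.0439 0.084 ]
yellow scene (346, 272, 32, 25) [0.6045 0.0336 0.003 ]
yellow top (306, 180, 28, 24) [0.581  0.0449 0.003 ]
blue scene (256, 293, 61, 51) [ 0.5759 -0.1605  0.03  ]
blue top (379, 176, 47, 24) [ 0.6001 -0.1722  0.03  ]
jar top (396, 175, 19, 19) [ 0.5955 -0.167   0.135 ]
jar scene (275, 296, 23, 22) [ 0.592 -0.166  0.135]
```

View pics/f1.png

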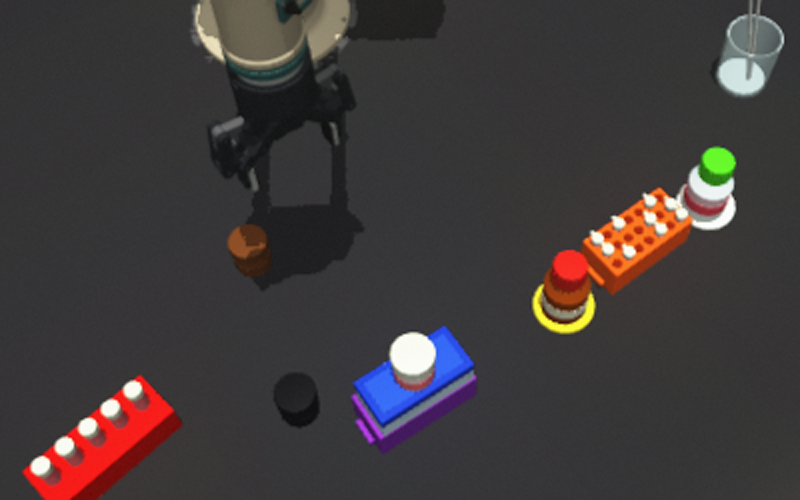

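View pics/f2.png

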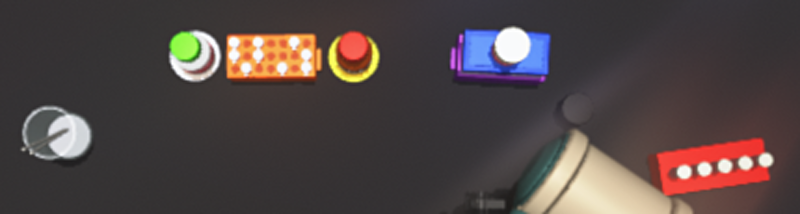

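All the objects are placed and upright, with the arm clear of everything. The jar measures about (0.594, -0.1665), against the box at (0.593, -0.167). I'll let the arm settle and hand in.

Request:
apply_moves:
  commands: [0,0,0,0,0,0,0,0,0,0,0,0,0,0,0,0,0,0,0,0,0,0,0,0]

```text
clock: 30.6
position: [0.3903, -0.1677, 0.1843]
ee_rot: [-0.0, 0.709, -0.705, -0.0]
contact_force: [0.1, 1.0, -0.6]
width: 0.0853
```

```bash
python3 -c "
from rig import manip; print(manip.sign_off())"
```

```text
the job is handed in; nothing more can be done
None
```

The bench is set up as asked and handed in at about 31 s. No verdict was reported, so what follows rests on my last camera checks.

**Final positions:** both cameras show everything upright and in place, with the gripper clear.

| Item | Target | Offset from centre (two-camera average) |
|---|---|---|
| Green-capped bottle | white coaster | about 1 mm |
| Amber bottle | yellow coaster | about 2 mm by the scene camera; the top camera's cap reading was lost in the final checks |
| Blue box | purple rack | about 2 mm, within 0.02 rad of the rack's length |
| Jar | middle of the box | about 1 mm |

The two cameras differ by 2–6 mm in x, so these offsets are good only to a few millimetres. The beaker and the red rack look unmoved in the pictures, but I did not measure them.

**First grasp failed:** the fingertips really sit about 30 mm higher than the reported tool position. When the jaws shut they closed on top of the green cap, pressed with about 35 N and tilted the bottle. I did not measure the tilt exactly. I put it at 0.15–0.3 rad, above the 0.1 rad "upright" level but under the 0.5 rad limit. The bottle rocked back upright in its place once I eased off. I allowed for the 30 mm in every later grasp, and those all worked first time.

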